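Lay a breakfast place with an egg

TASK

Lay the breakfast place around the plate on the grey mat, with left, right and behind as seen from the robot's side and square to the mat: the knife to the right of the plate, centred alongside it with the blade pointing away; the egg cup straight behind the middle of the plate, holding the brown egg upright; the salt shaker (white body) straight to the left of the egg cup; and the green tumbler straight behind the knife, in line with the egg cup. Leave gaps of about 3 cm between plate and knife, plate and egg cup, and egg cup and salt, and stand everything upright on the mat. Leave the plate where it is, and do not disturb the pepper shaker, the jam jar or the white egg.

Things in the scene. Friction and masses are not known exactly. Their poses are not given: they have to be found in the camera images.
- mat: Grey place mat, fixed flat on the worktop, 310 mm deep (its x) by 350 mm wide (its y), 3 mm thick: its top is the surface at z = 0.003 m. Origin: centre of its underside. Its x axis points away from the robot (this is 'behind'), its y axis to the left; it may be turned up to 0.2 rad from the world axes.
- plate: White round side plate lying loose on the mat, 170 mm across its rim, 18 mm high, 0.4 kg; it is already in place and must stay there. Origin: centre of its underside, on the mat's top. Its x and y axes start parallel to those of the mat.
- knife: Table knife lying flat: black handle 80 x 15 mm, 9 mm high, x = -0.085 to -0.005 m; then a steel blade 18 mm wide, 3 mm thick, to its tip at x = +0.078. Origin: underside, near mid-length; x axis towards the tip, z up. 60 g, centre of mass about x = -0.02: grip there across the handle. At the start the tip points away from the robot within 0.9 rad.
- egg_cup: Blue ceramic egg cup, 44 mm high, standing on a 42 mm round foot; narrow stem (21 mm) at 10 to 16 mm height, bowl 47 mm across outside at the rim and 40 mm inside. Origin: centre of its underside, z up. An egg seated in it has its centre 55 mm above this origin (11 mm above the rim). Grip it across the bowl.
- brown_egg: Brown hen's egg, rigid, 44 mm across, 57 mm tall, 60 g, blunt end down in an end hole of a fixed wooden egg rack (190 x 70 mm, 22 mm high, 3 holes in a row 60 mm apart; the white egg is 120 mm off in the other end hole). Origin: centre of its widest circle, 26.5 mm above its lower end; z to its upper end; x at the start along the row: grip across the row.
- salt: Salt shaker: white ceramic body with a steel cap, 76 mm high, 38 mm diameter at the foot, 35 mm at the top of the body (55 mm up). Origin: centre of its underside, z up. 0.11 kg.
- tumbler: Green glass tumbler, open at the top, 85 mm high, 54 mm diameter at the foot, 62 mm at the rim, wall 3 mm, 0.18 kg. Origin: centre of its underside, z up.
- pepper: Pepper shaker, same shape and size as the salt shaker but all black, cap too. Not wanted: leave it where it stands. Origin: centre of its underside.
- jam_jar: Jar of dark red jam with a paper label and a brass-coloured lid, 72 mm high, 62 mm diameter. Not wanted: leave it where it stands. Origin: centre of its underside.
- white_egg: White hen's egg, same shape and size as the brown one, in another hole of the same rack. Not wanted: leave it there. Origin: centre of its widest circle.

How it is judged:
By the outcome, as a careful person would: the job done as asked, in the order asked, and still so for the second after the job is handed in, with the robot touching nothing.
It also fails if it takes over 141 s, if anything falls off the work surface, if the arm or the gripper's body presses on something with over 40 N, if the wrist force passes 120 N, or if a joint passes its speed limit or range.

ROBOT

A 6-joint arm with a two-finger parallel gripper is mounted at the origin on the work surface. World frame = base frame: x ahead of the robot, y to its left, z up, the work surface at z = 0. Lengths are in m, angles in rad, forces in N, time in s.
With the tool pointing down it reaches from about 0.325 to 0.875 m from the base axis. Payload 4.4 kg.
Tool frame: the origin (TCP) lies midway between the tips of the shut fingers; the grasp point (between the pads) lies 19 mm behind it (env.hold_point_z is the distance from the TCP to the grasp point, in m); x points along the fingers, y is the direction in which the jaws open and shut, and the axes are right-handed (so a half turn about x gives the same grasp; the last joint's range is limited). The gripper opens to 85 mm and grips with 20 to 120 N. Pads are 22 mm wide; open, the fingers measure 114 mm over their backs; the gripper's body (76 mm by 85 mm) begins 54 mm behind the grasp point. The pads swing forward as they close: fully open they stand 13 mm farther back than shut.
Start: joints at [-1.46, 0.207, 1.542, -0, 1.393, -0.15], TCP at [0.148, -0.556, 0.231] pointing down, gripper open.
Joint ranges: [-2.73, 2.73], [-0.86, 2.22], [0.23, 2.46], [-1.11, 4.25], [0.08, 2.63], [-2.82, 2.82]. Speed limits (rad/s): [2.79, 2.79, 3.14, 3.14, 3.14, 3.14].

INTERFACE

Orientations are given as a 3x3 rotation matrix whose columns are the frame's x, y, z axes.
In Python, from bench import env gives the robot as it stands.
- The arm moves only by the tool play_rows, never from a script. Its argument "plan" is a list of rows, each an object with "dr": the turn, a rotation vector about the tool's x, y, z in degrees, a list of three; "dp": the shift along the tool's x, y, z in mm, a list of three; "grip": the closure, from 0 (fully open) to 1 (shut). In form: [{"dr": [ax, ay, az], "dp": [x, y, z], "grip": grip}, ...]. A call has 1 to 20 rows; each row shifts and turns the commanded pose from where the row before left it, along the tool's axes as they then stand; what a row does not reach is not made up. A row lasts 1/8 s, in which the tool goes at most 62.5 mm and 10.7 degrees, less where a joint would pass 70% of its speed; a pose out of reach is approached as far as the arm can. A call with a gripper value outside its range is refused whole. The fingers move at their own pace and stop on an object; "force" is the grip in N (left out, the last holds). Time passes only in rows, so rows that do not move let the fingers close. It gives the time, the measured TCP pose, the force and the opening at its end, in the units of the state.
- env.state(): the state, without advancing time (a new reading comes with each control period).
- env.snapshot(name): name is "scene" or "top"; returns a dict with "frame" (400x640x3 uint8, blue, green, red), "intrinsics" (3x3 intrinsics, pixels), "k1" (the pictures are not rectified: a ray, as slopes to the right and down, at radius r is drawn at 1 + k1 r^2 times it, then the intrinsics apply), "origin" and "orientation" of the camera in the world. Camera axes: x right, y up, looking along -z (the intrinsics and any distortion apply to the point x, -y, -z); pixel columns grow to the right and rows downward; lengths in m; the calibration is good to about 2 mm. A picture is of the moment at which its call begins. There is no depth.
- env.close_job(): hands the job in, once; it reports no verdict.
The state is a dict: "clock": time; "joint_positions": joint angles; "qd": joint speeds; "effort": joint torques, N m; "position": TCP position; "tool_rot": TCP orientation; "wrist_force": force on the tool from outside, world axes, zero at the start; "wrist_torque": the same for the moment, N m; "finger_gap": finger opening in m.
Only numpy, scipy, OpenCV 4.12 (cv2) and the standard library are available. Lean on these libraries where they do the work, as an engineer would, in place of code of your own. Each camera call takes 0.05 s, during which the arm holds its last target. There are 200 camera calls.

## Working session

There is one attempt and no reset: what is moved stays moved. The work goes in short steps, Python scripts to look and compute and a tool call to move; the robot and the scene stay as the last step left them, time stands still between calls to the robot, and variables do not carry over. Pictures are saved under pics/ and viewed, about 12 in all and at most 16, crops included, and the job is handed in when it is done.

Besides the shell and the picture viewer there is one more tool, called after "Call:" as a command line: name --argument value ..., lists and objects as JSON in quotes. play_rows: Moves the arm, as the interface text tells. Its arguments: {"type":"object","properties":{"plan":{"type":"array","items":{"type":"object","properties":{"dr":{"type":"array","items":{"type":"number"}},"dp":{"type":"array","items":{"type":"number"}},"grip":{"type":"number"}}}},"force":{"type":"number"}},"required":["plan"]}

```bash
ls; mkdir -p pics
cat > h.py <<'E'
import numpy as np, cv2
from bench import env
def snap(n,f=None):
    s=env.snapshot(n)
    if f: cv2.imwrite('pics/'+f,s['frame'])
    return s
def KD(s): return np.array(s['intrinsics'],float), np.array([s['k1'],0,0,0,0],float)
def px2w(s,uv,z):
    K,D=KD(s); uv=np.array(uv,float).reshape(-1,1,2)
    n=cv2.undistortPoints(uv,K,D,None,None,None).reshape(-1,2)
    R=np.array(s['orientation']);o=np.array(s['origin'])
    d=np.c_[n[:,0],-n[:,1],-np.ones(len(n))]@R.T
    z=np.broadcast_to(z,(len(n),))
    return o+d*((z-o[2])/d[:,2])[:,None]
def w2px(s,p):
    K,D=KD(s);R=np.array(s['orientation']);o=np.array(s['origin'])
    c=(np.atleast_2d(p)-o)@R; c=c*[1,-1,-1]
    return cv2.projectPoints(c.reshape(-1,1,3),np.zeros(3),np.zeros(3),K,D)[0].reshape(-1,2)
E
python3 - <<'E'
from h import *
for n in('top','scene'):
    s=snap(n,n+'0.png'); print(n,s['origin'],np.round(s['orientation'],3).tolist(),np.array(s['intrinsics']).tolist(),s['k1'])
print(env.state()); print(env.hold_point_z)
E
```

```text
pics
top [0.30286098 0.00932775 0.99499751] [[0.009, 0.983, -0.181], [-1.0, 0.013, 0.018], [0.02, 0.181, 0.983]] [[385.3187744044306, 0.0, 326.4971337576839], [0.0, 385.3187744044306, 200.8438034479825], [0.0, 0.0, 1.0]] 0.028621564329048343
scene [1.27325053 0.49111902 0.86650619] [[-0.513, -0.57, 0.642], [0.858, -0.337, 0.387], [-0.004, 0.749, 0.662]] [[425.05653408790266, 0.0, 318.7118065328441], [0.0, 425.05653408790266, 201.0467762071275], [0.0, 0.0, 1.0]] -0.07425561384754764
{'clock': 0.1, 'joint_positions': array([-1.46047946e+00,  2.07355018e-01,  1.54282019e+00, -2.04962250e-05,
        1.39350194e+00, -1.50499497e-01]), 'qd': array([-0.00089397, -0.00286357, -0.00279786,  0.00025669,  0.0015737 ,
        0.00102685]), 'effort': array([-3.68083092e-04, -3.84091473e+01, -2.92548734e+01, -2.21017444e-04,
        4.86533419e-03, -3.51028049e-06]), 'position': array([ 0.14818148, -0.5548669 ,  0.23022607]), 'tool_rot': array([[-2.49540671e-04,  2.57872645e-01, -9.66178884e-01],
       [ 2.06959876e-03, -9.66176712e-01, -2.57872600e-01],
       [-9.99997827e-01, -2.06395232e-03, -2.92592521e-04]]), 'wrist_force': array([-0.2545236 ,  0.38624011,  0.28158759]), 'wrist_torque': array([-0.01046735,  0.03575131, -0.00673918]), 'finger_gap': 0.08533855041435097}
0.0187
```

View pics/top0.png

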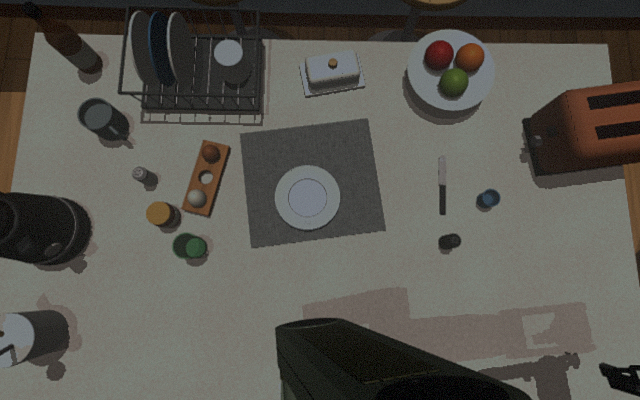

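View pics/scene0.png

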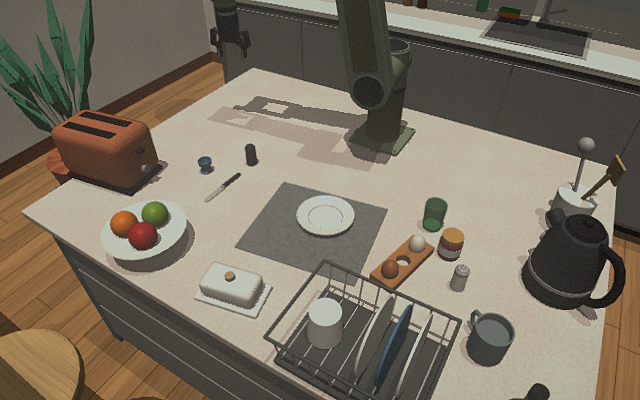

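Top picture: mat centre about (313,183), plate (307,197), knife (443,185) with its tip up, egg cup (488,199), pepper (450,241), salt (143,175), jam (160,214), tumbler (190,246), brown egg (211,153), white egg (197,198). The scene view agrees. I'll enlarge the two sides next.

Run:
```python
import cv2,numpy as np
a=cv2.imread('pics/top0.png')
def g(i): return np.clip(255*(i/255.)**.6,0,255).astype(np.uint8)
L=cv2.resize(g(a[130:270,120:250]),None,fx=4,fy=4,interpolation=cv2.INTER_CUBIC)
R=cv2.resize(g(a[140:260,425:505]),None,fx=4,fy=4,interpolation=cv2.INTER_CUBIC)
R=cv2.copyMakeBorder(R,0,L.shape[0]-R.shape[0],0,0,0)
if 0:pass
o=np.hstack([L,R])[:, :840]; o=cv2.resize(o,None,fx=.95,fy=.95); print(o.shape)
cv2.imwrite('pics/crop1.png',o)
```

```text
(532, 798, 3)
```

View pics/crop1.png

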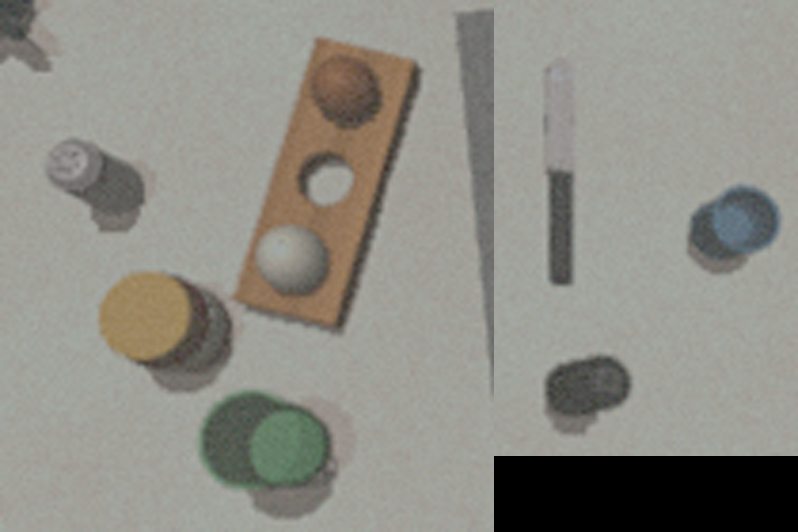

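```bash
cat > meas.py <<'E'
from h import *
import sys
s=snap('top'); c=snap('scene')
def L(x,y): return (120+x/3.8-.4,130+y/3.8-.4)
def Rr(x,y): return (425+(x-494)/3.8-.4,140+y/3.8-.4)
P={}
for n,uv,z in [('salt',L(72,163),.076),('jam',L(146,316),.072),('tumbler',L(250,440),.085),('tumfloor',L(288,446),.003),('brown',L(346,91),.037),('hole',L(326,179),.022),('white',L(292,261),.037),('cup',Rr(746,219),.044),('tip',Rr(559,58),.003),('kend',Rr(561,284),.009),('pepper',Rr(604,382),.076)]:
    P[n]=px2w(s,uv,z)[0]; print(n,np.round(P[n],4))
# mat mask
f=cv2.GaussianBlur(s['frame'],(3,3),0).astype(int)
g=f.mean(2); roi=np.zeros(g.shape,bool); roi[110:255,232:395]=1
m=((g>np.percentile(g[roi],50)*0) & (g<110)&roi).astype(np.uint8)
print('mat gray',g[140,300],'table',g[180,410],'plate',g[178,290])
th=(g[140,300]+g[180,410])/2
m=((g<th)&roi).astype(np.uint8)
cs=max(cv2.findContours(m,cv2.RETR_EXTERNAL,cv2.CHAIN_APPROX_NONE)[0],key=cv2.contourArea)[:,0]
w=px2w(s,cs,.003)[:,:2]
r=cv2.minAreaRect((w*1000).astype(np.float32)); print('mat',r)
cs2=[k for k in cv2.findContours(((g>th)&roi).astype(np.uint8),cv2.RETR_CCOMP,cv2.CHAIN_APPROX_NONE)[0] if 1500<cv2.contourArea(k)<6000 ]
for k in cs2:
    k=k[:,0]; wp=px2w(s,k,.021)[:,:2]*1000; print('plate',cv2.fitEllipse(wp.astype(np.float32)),cv2.minEnclosingCircle(wp.astype(np.float32)))
np.save('P.npy',P)
E
python3 meas.py
```

```text
salt [0.5361 0.4478 0.076 ]
jam [0.4388 0.3948 0.072 ]
tumbler [0.361  0.3201 0.085 ]
tumfloor [0.3625 0.3228 0.003 ]
brown [0.5988 0.2901 0.037 ]
hole [0.5413 0.3041 0.022 ]
white [0.4817 0.3181 0.037 ]
cup [ 0.4927 -0.4227  0.044 ]
tip [ 0.6152 -0.3169  0.003 ]
kend [ 0.4528 -0.3092  0.009 ]
pepper [ 0.3807 -0.3117  0.076 ]
mat gray 69.0 table 116.0 plate 122.0
mat ((538.9876098632812, 32.56416320800781), (312.4505920410156, 350.58868408203125), 8.257706642150879)
plate ((493.81195068359375, 41.87059783935547), (165.74288940429688, 166.05682373046875), 53.796363830566406) ((493.89288330078125, 41.85299301147461), 84.32173156738281)
```

```bash
cat > go.py <<'E'
import sys
from h import *
# usage: go.py x y z yawdeg(jaw y-axis)
def go(x,y,z,yaw):
    st=env.state(); R=np.array(st['tool_rot']); p=np.array(st['position'])
    a=np.radians(yaw); X=np.array([0,0,-1.]);Y=np.array([np.cos(a),np.sin(a),0])
    T=np.c_[X,Y,np.cross(X,Y)]
    rv=np.degrees(cv2.Rodrigues(R.T@T)[0].ravel())
    print('pos',np.round(p,4),'q',np.round(st['joint_positions'],2),'gap',round(st['finger_gap'],4),'F',np.round(st['wrist_force'],1),'t',st['clock'])
    print('dr',np.round(rv,2),'then dp mm',np.round(T.T@(np.array([x,y,z])-p)*1000,1),'q6~',round(float(np.arctan2(y,x)-a),2))
C=np.array([.4938,.0419]); m=np.radians(8.26)
ex=np.array([np.cos(m),np.sin(m)]);ey=np.array([-np.sin(m),np.cos(m)])
def mat(a,b): return C+ex*a+ey*b
if __name__=='__main__':
    go(*map(float,sys.argv[1:]))
E
python3 go.py .5177 -.3123 .10 -92.7
python3 - <<'E'
from go import *
# overlay check on scene and top
P=np.load('P.npy',allow_pickle=True).item()
t=np.linspace(0,6.29,40)
def circ(x,y,z,r): return np.c_[x+r*np.cos(t),y+r*np.sin(t),0*t+z]
O=[]
for n,h,r,f in [('salt',.076,.0165,.019),('jam',.072,.031,.031),('tumbler',.085,.031,.027),('pepper',.076,.0165,.019),('cup',.044,.0235,.021)]:
    x,y=P[n][:2]; O+= [circ(x,y,h,r),circ(x,y,0,f)]
for n in('brown','white'): O.append(circ(*P[n][:2],.037,.022))
O.append(circ(*C,.021,.085)); O.append(np.array([P['tip'],P['kend']]))
O.append(np.array([[*(np.array([.539,.0326])+ex*a+ey*b),.003] for a,b in [(.155,.175),(.155,-.175),(-.155,-.175),(-.155,.175),(.155,.175)]]))
for a,b,r in [(.1385,0,.0235),(.1385,.0725,.019),(.1385,-.124,.031)]:
    print(mat(a,b)); 
print('knife org',mat(.0035,-.124),'grip',mat(-.0165,-.124))
s=snap('scene'); im=np.clip(255*(s['frame']/255.)**.6,0,255).astype(np.uint8)
im=cv2.resize(im[130:320,190:490],None,fx=2.6,fy=2.6,interpolation=cv2.INTER_CUBIC)
for o in O: cv2.polylines(im,[((w2px(s,o)+.5-[190,130])*2.6).astype(np.int32)],False,(0,0,255),1)
cv2.imwrite('pics/ov.png',im)
E
```

```text
pos [ 0.1482 -0.5551  0.2305] q [-1.46  0.21  1.54 -0.    1.39 -0.15] gap 0.0855 F [ 0.4 -0.2 -0.3] t 0.2
dr [17.64  0.    0.08] then dp mm [ 130.5 -259.9 -357.7] q6~ 1.08
[0.63086325 0.06179765]
[0.62044751 0.13354556]
[ 0.64867775 -0.06091601]
knife org [ 0.5150782  -0.08031084] grip [ 0.49528567 -0.08318414]
```

View pics/ov.png

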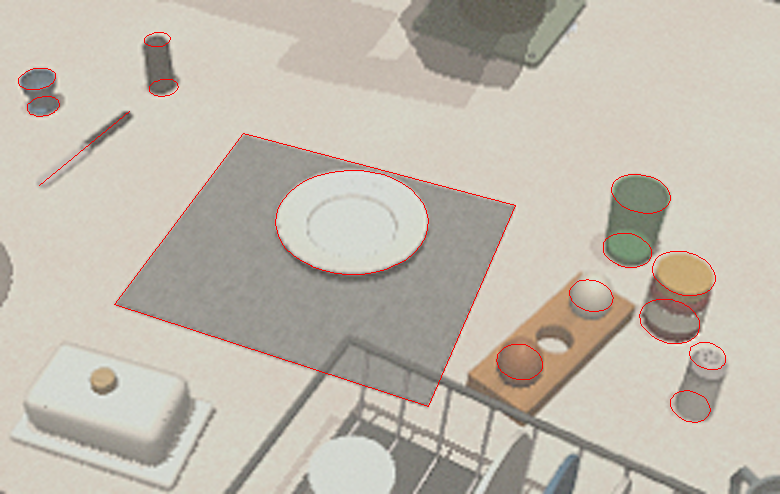

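The overlay agrees in the scene view: the mat corners (115,304), (428,405), (515,205), the plate and the cup all match, so the measurements are good enough to act on. Now I'll go above the knife.

Call:
play_rows --plan '[{"dr":[8.8,0,0],"dp":[0,0,0],"grip":0.5},{"dr":[8.8,0,0],"dp":[0,0,0],"grip":0.5},{"dr":[0,0,0],"dp":[13,-26,-35.8],"grip":0.5},{"dr":[0,0,0],"dp":[13,-26,-35.8],"grip":0.5},{"dr":[0,0,0],"dp":[13,-26,-35.8],"grip":0.5},{"dr":[0,0,0],"dp":[13,-26,-35.8],"grip":0.5},{"dr":[0,0,0],"dp":[13,-26,-35.8],"grip":0.5},{"dr":[0,0,0],"dp":[13,-26,-35.8],"grip":0.5},{"dr":[0,0,0],"dp":[13,-26,-35.8],"grip":0.5},{"dr":[0,0,0],"dp":[13,-26,-35.8],"grip":0.5},{"dr":[0,0,0],"dp":[13,-26,-35.8],"grip":0.5},{"dr":[0,0,0],"dp":[13,-26,-35.8],"grip":0.5},{"dr":[0,0,0],"dp":[0,0,0],"grip":0.5}]' --force 30

```text
clock: 1.88
position: [0.5192, -0.3097, 0.0997]
tool_rot: [[-0.002, -0.042, -0.999], [0.002, -0.999, 0.042], [-1.0, -0.002, 0.002]]
wrist_force: [-0.5, 0.3, 1.3]
finger_gap: 0.0427
```

```bash
python3 go.py .5177 -.3123 .003 -92.7; python3 -c "
from h import *
s=snap('top','k1.png');a=np.clip(255*(s['frame']/255.)**.6,0,255).astype(np.uint8)[120:270,370:520]
cv2.imwrite('pics/k1c.png',cv2.resize(a,None,fx=3,fy=3))"
```

```text
pos [ 0.5192 -0.3097  0.0997] q [-0.68  0.4   1.58  0.    1.16  0.93] gap 0.0427 F [-0.5  0.3  1.3] t 1.875
dr [0.29 0.1  0.11] then dp mm [96.7  2.6  1.4] q6~ 1.08
```

Call:
play_rows --plan '[{"dr":[0.3,0,0],"dp":[16,1.3,0.7],"grip":0.5},{"dr":[0,0,0],"dp":[16,1.3,0.7],"grip":0.5},{"dr":[0,0,0],"dp":[16,0,0],"grip":0.5},{"dr":[0,0,0],"dp":[16,0,0],"grip":0.5},{"dr":[0,0,0],"dp":[16,0,0],"grip":0.5},{"dr":[0,0,0],"dp":[10,0,0],"grip":0.5},{"dr":[0,0,0],"dp":[6,0,0],"grip":0.5},{"dr":[0,0,0],"dp":[0,0,0],"grip":0.5}]'

```text
clock: 2.92
position: [0.5163, -0.3148, 0.0049]
tool_rot: [[-0.0, -0.051, -0.999], [0.0, -0.999, 0.051], [-1.0, -0.0, 0.0]]
wrist_force: [0.1, -1.0, 0.5]
finger_gap: 0.0431
```

Call:
play_rows --plan '[{"dr":[0,0,0],"dp":[0,0,0],"grip":0.8},{"dr":[0,0,0],"dp":[0,0,0],"grip":1},{"dr":[0,0,0],"dp":[0,0,0],"grip":1},{"dr":[0,0,0],"dp":[0,0,0],"grip":1},{"dr":[0,0,0],"dp":[0,0,0],"grip":1},{"dr":[0,0,0],"dp":[0,0,0],"grip":1}]'

```text
clock: 3.68
position: [0.5171, -0.3155, 0.0061]
tool_rot: [[0.001, -0.052, -0.999], [-0.001, -0.999, 0.052], [-1.0, 0.001, -0.001]]
wrist_force: [0.0, 0.2, 5.7]
finger_gap: 0.0137
```

```bash
python3 go.py .4953 -.0832 .008 -81.7
```

```text
pos [ 0.5171 -0.3155  0.0061] q [-0.69  0.54  1.61  0.    0.99  0.93] gap 0.0137 F [0.  0.2 5.7] t 3.675
dr [-11.26  -0.07  -0.06] then dp mm [  -1.9 -233.   -12. ] q6~ 1.26
```

Call:
play_rows --plan '[{"dr":[0,0,0],"dp":[-10,0,0],"grip":1},{"dr":[0,0,0],"dp":[-20,0,0],"grip":1},{"dr":[0,0,0],"dp":[-20,0,0],"grip":1},{"dr":[-5.6,0,0],"dp":[-10,0,0],"grip":1},{"dr":[-5.6,0,0],"dp":[0,0,0],"grip":1},{"dr":[0,0,0],"dp":[0,0,0],"grip":1}]' --force 40

```text
clock: 4.42
position: [0.5169, -0.3153, 0.0669]
tool_rot: [[0.001, 0.142, -0.99], [-0.001, -0.99, -0.142], [-1.0, 0.001, -0.001]]
wrist_force: [-0.1, 0.1, -0.5]
finger_gap: 0.0128
```

Call:
play_rows --plan '[{"dr":[0,0,0],"dp":[0,-29,-1.5],"grip":1},{"dr":[0,0,0],"dp":[0,-29,-1.5],"grip":1},{"dr":[0,0,0],"dp":[0,-29,-1.5],"grip":1},{"dr":[0,0,0],"dp":[0,-29,-1.5],"grip":1},{"dr":[0,0,0],"dp":[0,-29,-1.5],"grip":1},{"dr":[0,0,0],"dp":[0,-29,-1.5],"grip":1},{"dr":[0,0,0],"dp":[0,-29,-1.5],"grip":1},{"dr":[0,0,0],"dp":[0,-29,-1.5],"grip":1},{"dr":[0,0,0],"dp":[0,0,0],"grip":1},{"dr":[0,0,0],"dp":[0,0,0],"grip":1}]'

```text
clock: 5.68
position: [0.4955, -0.0842, 0.0657]
tool_rot: [[0.001, 0.143, -0.99], [-0.001, -0.99, -0.143], [-1.0, 0.001, -0.001]]
wrist_force: [0.2, 1.0, -0.3]
finger_gap: 0.0129
```

```bash
python3 go.py .4953 -.0832 .009 -81.7; python3 -c "
from h import *
g=lambda a:np.clip(255*(a/255.)**.6,0,255).astype(np.uint8)
a=cv2.resize(g(snap('top')['frame'][110:260,230:400]),(400,353)); b=cv2.resize(g(snap('scene')['frame'][150:300,200:370]),(400,353))
cv2.imwrite('pics/k2.png',np.hstack([a,b]))"
```

```text
pos [ 0.4955 -0.0842  0.0657] q [-0.34  0.26  1.86 -0.    1.02  1.09] gap 0.0129 F [ 0.2  1.  -0.3] t 5.675
dr [-0.09 -0.04 -0.05] then dp mm [56.7 -1.   0. ] q6~ 1.26
```

View pics/k2.png

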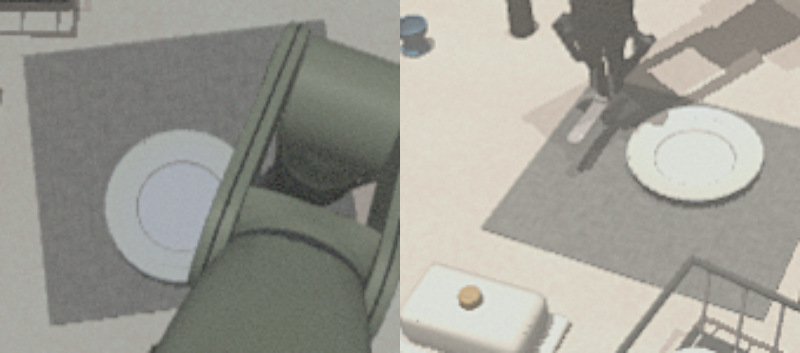

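The knife hangs in the gripper (blade at about (585,120) in the right panel), level above the mat. Lowering and releasing with a small opening, to stay clear of the plate.

Call:
play_rows --plan '[{"dr":[0,0,0],"dp":[20,-1,0],"grip":1},{"dr":[0,0,0],"dp":[18,0,0],"grip":1},{"dr":[0,0,0],"dp":[12,0,0],"grip":1},{"dr":[0,0,0],"dp":[4,0,0],"grip":1},{"dr":[0,0,0],"dp":[1.5,0,0],"grip":1},{"dr":[0,0,0],"dp":[0,0,0],"grip":1},{"dr":[0,0,0],"dp":[0,0,0],"grip":1}]'

```text
clock: 6.65
position: [0.4954, -0.0828, 0.0103]
tool_rot: [[0.001, 0.143, -0.99], [-0.0, -0.99, -0.143], [-1.0, 0.001, -0.001]]
wrist_force: [-0.2, 0.5, -0.3]
finger_gap: 0.0129
```

Call:
play_rows --plan '[{"dr":[0,0,0],"dp":[0,0,0],"grip":0.8},{"dr":[0,0,0],"dp":[0,0,0],"grip":0.68},{"dr":[0,0,0],"dp":[0,0,0],"grip":0.68},{"dr":[0,0,0],"dp":[0,0,0],"grip":0.68},{"dr":[0,0,0],"dp":[-10,0,0],"grip":0.68},{"dr":[0,0,0],"dp":[-20,0,0],"grip":0.68},{"dr":[0,0,0],"dp":[-40,0,0],"grip":0.68},{"dr":[0,0,0],"dp":[-40,0,0],"grip":0.68}]'

```text
clock: 7.65
position: [0.4947, -0.0826, 0.1213]
tool_rot: [[-0.0, 0.143, -0.99], [0.0, -0.99, -0.143], [-1.0, -0.0, 0.0]]
wrist_force: [0.6, -1.2, -0.0]
finger_gap: 0.0273
```

```bash
python3 go.py .4927 -.4227 .12 -81.7
```

```text
pos [ 0.4947 -0.0826  0.1213] q [-0.34  0.17  1.83  0.    1.14  1.09] gap 0.0273 F [ 0.6 -1.2 -0. ] t 7.65
dr [-0.06  0.    0.  ] then dp mm [  1.3 336.3  51.1] q6~ 0.72
```

Call:
play_rows --plan '[{"dr":[0,0,0],"dp":[0,33.6,5.1],"grip":0.3},{"dr":[0,0,0],"dp":[0,33.6,5.1],"grip":0},{"dr":[0,0,0],"dp":[0,33.6,5.1],"grip":0},{"dr":[0,0,0],"dp":[0,33.6,5.1],"grip":0},{"dr":[0,0,0],"dp":[0,33.6,5.1],"grip":0},{"dr":[0,0,0],"dp":[0,33.6,5.1],"grip":0},{"dr":[0,0,0],"dp":[0,33.6,5.1],"grip":0},{"dr":[0,0,0],"dp":[0,33.6,5.1],"grip":0},{"dr":[0,0,0],"dp":[0,33.6,5.1],"grip":0},{"dr":[0,0,0],"dp":[0,33.6,5.1],"grip":0},{"dr":[0,0,0],"dp":[0,0,0],"grip":0},{"dr":[0,0,0],"dp":[0,0,0],"grip":0}]'

```text
clock: 9.15
position: [0.4924, -0.4219, 0.1199]
tool_rot: [[-0.0, 0.143, -0.99], [0.001, -0.99, -0.143], [-1.0, -0.001, 0.0]]
wrist_force: [0.8, 1.2, -0.8]
finger_gap: 0.0855
```

```bash
python3 go.py .4927 -.4227 .011 -81.7; python3 -c "
from go import *
g=lambda a:np.clip(255*(a/255.)**.6,0,255).astype(np.uint8)
s=snap('top');im=cv2.resize(g(s['frame'][110:260,230:400]),None,fx=4,fy=4)
o=mat(.0035,-.124)
q=[[*(o+ex*a+ey*b),.006] for a,b in [(-.085,.0075),(.078,.0075),(.078,-.009),(-.085,-.0075),(-.085,.0075)]]
cv2.polylines(im,[((w2px(s,np.array(q))+.5-[230,110])*4).astype(np.int32)],False,(0,0,255),1)
cv2.imwrite('pics/k3.png',im)"
```

```text
pos [ 0.4924 -0.4219  0.1199] q [-0.84  0.46  1.45  0.    1.23  0.58] gap 0.0855 F [ 0.8  1.2 -0.8] t 9.15
dr [-0.06  0.    0.05] then dp mm [108.9   0.8  -0.2] q6~ 0.72
```

View pics/k3.png

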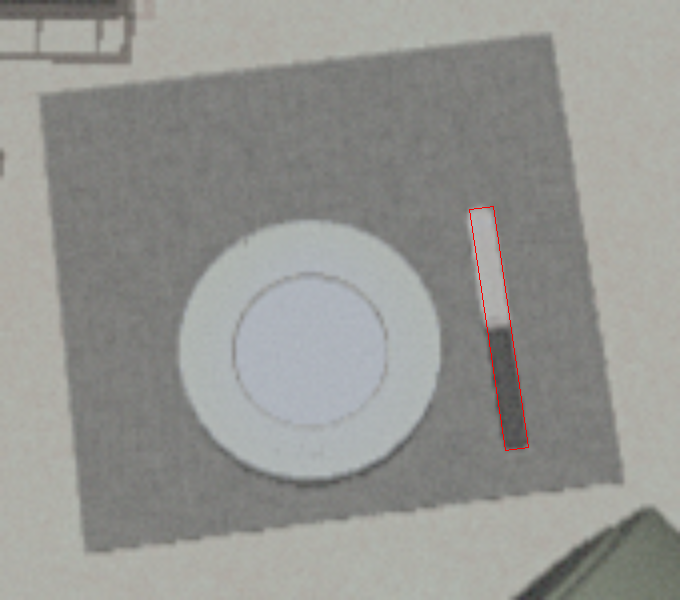

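The knife lies on its target outline, handle end at (516,448) and tip at (481,207), parallel to the mat edge. Now the egg cup.

Call:
play_rows --plan '[{"dr":[0,0,0],"dp":[30,0.8,0],"grip":0},{"dr":[0,0,0],"dp":[30,0,0],"grip":0},{"dr":[0,0,0],"dp":[30,0,0],"grip":0},{"dr":[0,0,0],"dp":[14,0,0],"grip":0},{"dr":[0,0,0],"dp":[5,0,0],"grip":0},{"dr":[0,0,0],"dp":[0,0,0],"grip":0.3},{"dr":[0,0,0],"dp":[0,0,0],"grip":0.6},{"dr":[0,0,0],"dp":[0,0,0],"grip":1},{"dr":[0,0,0],"dp":[0,0,0],"grip":1},{"dr":[0,0,0],"dp":[0,0,0],"grip":1},{"dr":[0,0,0],"dp":[0,0,0],"grip":1},{"dr":[0,0,0],"dp":[0,0,0],"grip":1}]' --force 30

```text
clock: 10.7
position: [0.4936, -0.4242, 0.0126]
tool_rot: [[0.002, 0.143, -0.99], [-0.002, -0.99, -0.143], [-1.0, 0.002, -0.002]]
wrist_force: [-1.3, 0.9, 6.0]
finger_gap: 0.0444
```

Call:
play_rows --plan '[{"dr":[0,0,0],"dp":[-10,0,0],"grip":1},{"dr":[0,0,0],"dp":[-30,0,0],"grip":1},{"dr":[0,0,0],"dp":[-40,0,0],"grip":1},{"dr":[0,0,0],"dp":[0,0,0],"grip":1}]'

```text
clock: 11.2
position: [0.495, -0.426, 0.0956]
tool_rot: [[0.006, 0.143, -0.99], [-0.007, -0.99, -0.143], [-1.0, 0.008, -0.005]]
wrist_force: [0.3, -0.4, -1.1]
finger_gap: 0.0444
```

```bash
python3 go.py .6309 .0618 .09 -81.7
```

```text
pos [ 0.495  -0.426   0.0956] q [-0.84  0.49  1.46 -0.    1.18  0.58] gap 0.0444 F [ 0.3 -0.4 -1.1] t 11.2
dr [-0.06 -0.29 -0.45] then dp mm [   5.6 -463.1 -204.9] q6~ 1.52
```

Call:
play_rows --plan '[{"dr":[0,-0.3,-0.4],"dp":[0,-38.6,-17.1],"grip":1},{"dr":[0,0,0],"dp":[0,-38.6,-17.1],"grip":1},{"dr":[0,0,0],"dp":[0,-38.6,-17.1],"grip":1},{"dr":[0,0,0],"dp":[0,-38.6,-17.1],"grip":1},{"dr":[0,0,0],"dp":[0,-38.6,-17.1],"grip":1},{"dr":[0,0,0],"dp":[0,-38.6,-17.1],"grip":1},{"dr":[0,0,0],"dp":[0,-38.6,-17.1],"grip":1},{"dr":[0,0,0],"dp":[0,-38.6,-17.1],"grip":1},{"dr":[0,0,0],"dp":[0,-38.6,-17.1],"grip":1},{"dr":[0,0,0],"dp":[0,-38.6,-17.1],"grip":1},{"dr":[0,0,0],"dp":[0,-38.6,-17.1],"grip":1},{"dr":[0,0,0],"dp":[0,-38.6,-17.1],"grip":1},{"dr":[0,0,0],"dp":[0,0,0],"grip":1},{"dr":[0,0,0],"dp":[0,0,0],"grip":1}]'

```text
clock: 12.95
position: [0.6283, 0.0643, 0.0914]
tool_rot: [[-0.009, 0.144, -0.99], [0.006, -0.99, -0.144], [-1.0, -0.007, 0.008]]
wrist_force: [-0.2, -1.4, -0.8]
finger_gap: 0.0443
```

```bash
python3 go.py .6309 .0618 .016 -81.7; python3 -c "
from go import *
g=lambda a:np.clip(255*(a/255.)**.6,0,255).astype(np.uint8)
s=snap('scene');im=cv2.resize(g(s['frame'][170:310,220:400]),None,fx=4,fy=4)
cv2.imwrite('pics/c1.png',im)"
```

```text
pos [0.6283 0.0643 0.0914] q [-0.04  0.47  1.5   0.01  1.18  1.39] gap 0.0443 F [-0.2 -1.4 -0.8] t 12.95
dr [-0.03  0.44  0.39] then dp mm [75.4  2.8 -2.2] q6~ 1.52
```

View pics/c1.png

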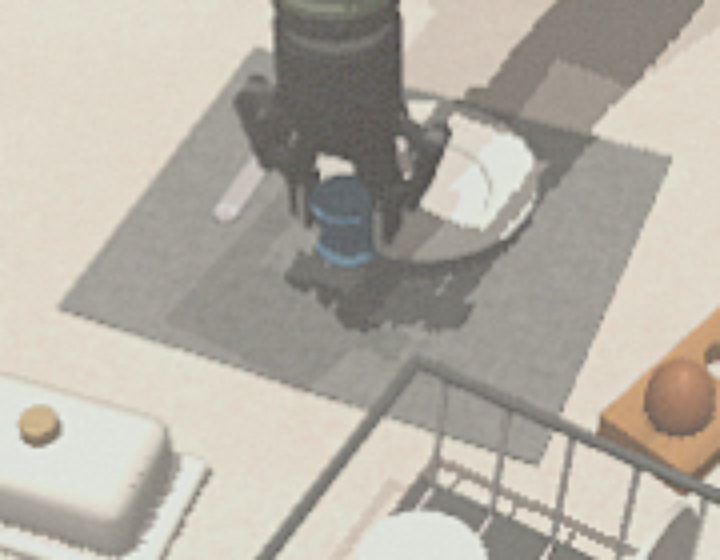

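The cup hangs upright between the pads, rim at (340,185) and foot at (343,258). Lowering it.

Call:
play_rows --plan '[{"dr":[0,0.4,0.4],"dp":[20,2.8,-2.2],"grip":1},{"dr":[0,0,0],"dp":[20,0,0],"grip":1},{"dr":[0,0,0],"dp":[18,0,0],"grip":1},{"dr":[0,0,0],"dp":[10,0,0],"grip":1},{"dr":[0,0,0],"dp":[3,0,0],"grip":1},{"dr":[0,0,0],"dp":[0,0,0],"grip":1},{"dr":[0,0,0],"dp":[0,0,0],"grip":1},{"dr":[0,0,0],"dp":[0,0,0],"grip":1}]'

```text
clock: 14.0
position: [0.6325, 0.0623, 0.0225]
tool_rot: [[0.003, 0.144, -0.99], [0.0, -0.99, -0.144], [-1.0, 0.0, -0.003]]
wrist_force: [-0.3, -0.5, -1.2]
finger_gap: 0.0446
```

```bash
python3 go.py .6309 .0618 .016 -81.7
```

```text
pos [0.6325 0.0623 0.0225] q [-0.04  0.56  1.53  0.    1.05  1.39] gap 0.0446 F [-0.3 -0.5 -1.2] t 14.0
dr [-0.05 -0.18 -0.01] then dp mm [6.5 0.3 1.7] q6~ 1.52
```

Call:
play_rows --plan '[{"dr":[0,0,0],"dp":[3,0,1],"grip":1},{"dr":[0,0,0],"dp":[2,0,0],"grip":1},{"dr":[0,0,0],"dp":[0,0,0],"grip":1},{"dr":[0,0,0],"dp":[0,0,0],"grip":1}]'

```text
clock: 14.5
position: [0.6309, 0.0621, 0.0167]
tool_rot: [[0.002, 0.143, -0.99], [0.0, -0.99, -0.143], [-1.0, -0.0, -0.002]]
wrist_force: [1.0, -0.1, -1.2]
finger_gap: 0.0445
```

Call:
play_rows --plan '[{"dr":[0,0,0],"dp":[1,0,0],"grip":1},{"dr":[0,0,0],"dp":[0,0,0],"grip":1},{"dr":[0,0,0],"dp":[0,0,0],"grip":1}]'

```text
clock: 14.88
position: [0.631, 0.0621, 0.0158]
tool_rot: [[0.002, 0.143, -0.99], [0.0, -0.99, -0.143], [-1.0, 0.0, -0.002]]
wrist_force: [0.0, 0.4, -1.3]
finger_gap: 0.0447
```

Call:
play_rows --plan '[{"dr":[0,0,0],"dp":[1,0,0],"grip":1},{"dr":[0,0,0],"dp":[0,0,0],"grip":1},{"dr":[0,0,0],"dp":[0,0,0],"grip":1}]'

```text
clock: 15.25
position: [0.6314, 0.0622, 0.0157]
tool_rot: [[0.003, 0.143, -0.99], [0.0, -0.99, -0.143], [-1.0, 0.0, -0.003]]
wrist_force: [-1.9, 1.0, 5.3]
finger_gap: 0.0443
```

Contact. Releasing gently, and lifting in the same call.

Call:
play_rows --plan '[{"dr":[0,0,0],"dp":[-0.5,0,0],"grip":0.42},{"dr":[0,0,0],"dp":[0,0,0],"grip":0.35},{"dr":[0,0,0],"dp":[0,0,0],"grip":0.2},{"dr":[0,0,0],"dp":[0,0,0],"grip":0.1},{"dr":[0,0,0],"dp":[0,0,0],"grip":0},{"dr":[0,0,0],"dp":[0,0,0],"grip":0},{"dr":[0,0,0],"dp":[-20,0,0],"grip":0},{"dr":[0,0,0],"dp":[-40,0,0],"grip":0},{"dr":[0,0,0],"dp":[-50,0,0],"grip":0},{"dr":[0,0,0],"dp":[-20,0,0],"grip":0}]'

```text
clock: 16.5
position: [0.6336, 0.062, 0.151]
tool_rot: [[0.01, 0.143, -0.99], [-0.0, -0.99, -0.143], [-1.0, 0.002, -0.01]]
wrist_force: [0.5, 0.2, 0.6]
finger_gap: 0.0853
```

```bash
python3 go.py .5988 .2901 .145 -103.4
```

```text
pos [0.6336 0.062  0.151 ] q [-0.04  0.4   1.47  0.    1.27  1.39] gap 0.0853 F [0.5 0.2 0.6] t 16.5
dr [ 2.164e+01 -6.000e-01  2.000e-02] then dp mm [   6.  -213.8   86.7] q6~ 2.26
```

Call:
play_rows --plan '[{"dr":[7.2,-0.2,0],"dp":[0,0,0],"grip":0},{"dr":[7.2,-0.2,0],"dp":[0,0,0],"grip":0},{"dr":[7.2,-0.2,0],"dp":[0,0,0],"grip":0},{"dr":[0,0,0],"dp":[0.8,-26.7,10.9],"grip":0},{"dr":[0,0,0],"dp":[0.8,-26.7,10.9],"grip":0},{"dr":[0,0,0],"dp":[0.8,-26.7,10.9],"grip":0},{"dr":[0,0,0],"dp":[0.8,-26.7,10.9],"grip":0},{"dr":[0,0,0],"dp":[0.8,-26.7,10.9],"grip":0},{"dr":[0,0,0],"dp":[0.8,-26.7,10.9],"grip":0},{"dr":[0,0,0],"dp":[0.8,-26.7,10.9],"grip":0},{"dr":[0,0,0],"dp":[0.8,-26.7,10.9],"grip":0},{"dr":[0,0,0],"dp":[0,0,0],"grip":0},{"dr":[0,0,0],"dp":[0,0,0],"grip":0}]'

```text
clock: 18.12
position: [0.595, 0.2894, 0.1392]
tool_rot: [[-0.009, -0.231, -0.973], [-0.0, -0.973, 0.231], [-1.0, 0.002, 0.009]]
wrist_force: [0.5, -0.4, 0.0]
finger_gap: 0.0852
```

```bash
python3 go.py .5988 .2901 .025 -103.4; python3 -c "
from go import *
g=lambda a:np.clip(255*(a/255.)**.6,0,255).astype(np.uint8)
s=snap('top');print(px2w(s,[[262,95],[262,95],[262,122]],[.10,.15,0]))
t=np.linspace(0,6.29,40)
im=cv2.resize(g(s['frame'][90:260,180:400]),None,fx=3,fy=3)
x,y=mat(.1385,0)
for z,r in((.047,.0235),(.003,.021)): cv2.polylines(im,[((w2px(s,np.c_[x+r*np.cos(t),y+r*np.sin(t),0*t+z])+.5-[180,90])*3).astype(np.int32)],False,(0,0,255),1)
s=snap('scene');im2=cv2.resize(g(s['frame'][190:310,220:440]),None,fx=3,fy=3)[:,:660]
for z,r in((.047,.0235),(.003,.021)): cv2.polylines(im2,[((w2px(s,np.c_[x+r*np.cos(t),y+r*np.sin(t),0*t+z])+.5-[220,190])*3).astype(np.int32)],False,(0,0,255),1)
a=np.vstack([im,im2]);a=cv2.resize(a,None,fx=.68,fy=.68);print(a.shape)
cv2.imwrite('pics/c2.png',a)"
```

```text
pos [0.595  0.2894 0.1392] q [0.32 0.47 1.39 0.   1.29 2.12] gap 0.0852 F [ 0.5 -0.4  0. ] t 18.125
dr [ 0.05  0.5  -0.13] then dp mm [114.2  -1.5  -3.5] q6~ 2.26
[[0.73173131 0.15500474 0.1       ]
 [0.70777201 0.14686634 0.15      ]
 [0.70152619 0.16837412 0.        ]]
(592, 449, 3)
```

View pics/c2.png

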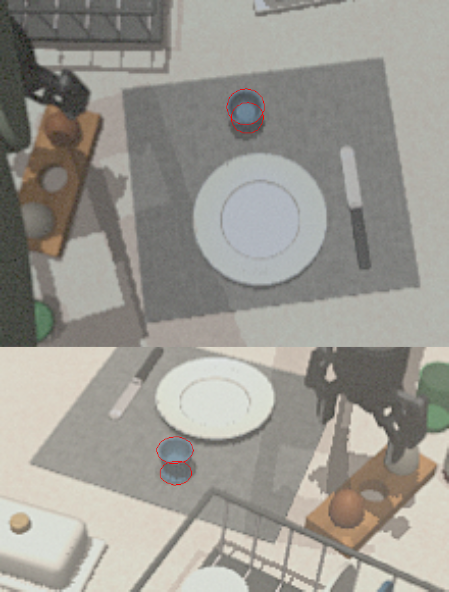

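The cup stands upright on its target in both views (top (246,110), scene (175,460)), and the rack wires are clear of the arm. Now the brown egg.

Call:
play_rows --plan '[{"dr":[0,0.5,0],"dp":[25,-1.5,-3.5],"grip":0},{"dr":[0,0,0],"dp":[25,0,0],"grip":0},{"dr":[0,0,0],"dp":[25,0,0],"grip":0},{"dr":[0,0,0],"dp":[20,0,0],"grip":0},{"dr":[0,0,0],"dp":[10,0,0],"grip":0},{"dr":[0,0,0],"dp":[0,0,0],"grip":0},{"dr":[0,0,0],"dp":[0,0,0],"grip":0},{"dr":[0,0,0],"dp":[0,0,0],"grip":0}]'

```text
clock: 19.23
position: [0.5996, 0.291, 0.0356]
tool_rot: [[0.002, -0.231, -0.973], [-0.001, -0.973, 0.231], [-1.0, 0.0, -0.002]]
wrist_force: [0.7, -1.0, 0.3]
finger_gap: 0.0855
```

```bash
python3 go.py .5988 .2901 .025 -103.4
```

```text
pos [0.5996 0.291  0.0356] q [ 0.32  0.6   1.44 -0.    1.11  2.13] gap 0.0855 F [ 0.7 -1.   0.3] t 19.225
dr [ 0.05 -0.12 -0.  ] then dp mm [10.6  1.   0.6] q6~ 2.26
```

Call:
play_rows --plan '[{"dr":[0,0,0],"dp":[6,1,0.6],"grip":0},{"dr":[0,0,0],"dp":[5,0,0],"grip":0},{"dr":[0,0,0],"dp":[0,0,0],"grip":0.2},{"dr":[0,0,0],"dp":[0,0,0],"grip":0.35},{"dr":[0,0,0],"dp":[0,0,0],"grip":0.45},{"dr":[0,0,0],"dp":[0,0,0],"grip":0.6},{"dr":[0,0,0],"dp":[0,0,0],"grip":1},{"dr":[0,0,0],"dp":[0,0,0],"grip":1},{"dr":[0,0,0],"dp":[0,0,0],"grip":1},{"dr":[0,0,0],"dp":[0,0,0],"grip":1}]' --force 30

```text
clock: 20.48
position: [0.5985, 0.2912, 0.0241]
tool_rot: [[0.002, -0.231, -0.973], [0.001, -0.973, 0.231], [-1.0, -0.001, -0.002]]
wrist_force: [0.6, 4.9, 1.3]
finger_gap: 0.0424
```

```bash
python3 go.py .5988 .2901 .025 -103.4; python3 -c "
from go import *
g=lambda a:np.clip(255*(a/255.)**.6,0,255).astype(np.uint8)
s=snap('scene');cv2.imwrite('pics/e1.png',cv2.resize(g(s['frame'][190:300,340:470]),None,fx=4,fy=4))"
```

```text
pos [0.5985 0.2912 0.0241] q [0.32 0.61 1.44 0.   1.09 2.13] gap 0.0424 F [0.6 4.9 1.3] t 20.475
dr [ 0.06 -0.09  0.09] then dp mm [-0.9  1.  -0.5] q6~ 2.26
```

View pics/e1.png

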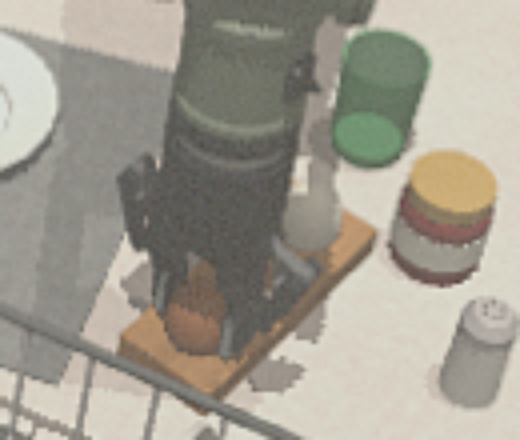

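The brown egg sits between the pads at (200,315), with the white egg untouched at (312,220). Lifting.

Call:
play_rows --plan '[{"dr":[0,0,0],"dp":[-10,0,0],"grip":1},{"dr":[0,0,0],"dp":[-20,0,0],"grip":1},{"dr":[0,0,0],"dp":[-35,0,0],"grip":1},{"dr":[0,0,0],"dp":[-35,0,0],"grip":1},{"dr":[0,0,0],"dp":[-10,0,0],"grip":1},{"dr":[-7.2,0,0],"dp":[0,0,0],"grip":1},{"dr":[-7.2,0,0],"dp":[0,0,0],"grip":1},{"dr":[-7.2,0,0],"dp":[0,0,0],"grip":1},{"dr":[0,0,0],"dp":[0,0,0],"grip":1},{"dr":[0,0,0],"dp":[0,0,0],"grip":1}]'

```text
clock: 21.78
position: [0.5975, 0.2895, 0.1327]
tool_rot: [[-0.001, 0.141, -0.99], [-0.002, -0.99, -0.141], [-1.0, 0.002, 0.002]]
wrist_force: [-0.4, 0.0, -0.5]
finger_gap: 0.042
```

```bash
python3 go.py .631 .062 .09 -81.7
```

```text
pos [0.5975 0.2895 0.1327] q [ 0.32  0.48  1.39 -0.    1.27  1.75] gap 0.042 F [-0.4  0.  -0.5] t 21.775
dr [-0.17  0.09 -0.1 ] then dp mm [ 42.7 230.   -0.3] q6~ 1.52
```

Call:
play_rows --plan '[{"dr":[0,0,0],"dp":[0,23,0],"grip":1},{"dr":[0,0,0],"dp":[0,23,0],"grip":1},{"dr":[0,0,0],"dp":[0,23,0],"grip":1},{"dr":[0,0,0],"dp":[0,23,0],"grip":1},{"dr":[0,0,0],"dp":[0,23,0],"grip":1},{"dr":[0,0,0],"dp":[0,23,0],"grip":1},{"dr":[0,0,0],"dp":[0,23,0],"grip":1},{"dr":[0,0,0],"dp":[0,23,0],"grip":1},{"dr":[0,0,0],"dp":[0,23,0],"grip":1},{"dr":[0,0,0],"dp":[0,23,0],"grip":1},{"dr":[0,0,0],"dp":[20,0,0],"grip":1},{"dr":[0,0,0],"dp":[20,0,0],"grip":1},{"dr":[0,0,0],"dp":[0,0,0],"grip":1},{"dr":[0,0,0],"dp":[0,0,0],"grip":1},{"dr":[0,0,0],"dp":[0,0,0],"grip":1}]'

```text
clock: 23.65
position: [0.6315, 0.0628, 0.0943]
tool_rot: [[0.001, 0.144, -0.99], [-0.001, -0.99, -0.144], [-1.0, 0.002, -0.001]]
wrist_force: [0.1, 0.4, -0.1]
finger_gap: 0.042
```

```bash
python3 go.py .631 .062 .047 -81.7; python3 -c "
from go import *
g=lambda a:np.clip(255*(a/255.)**.6,0,255).astype(np.uint8)
s=snap('scene');im=cv2.resize(g(s['frame'][190:290,230:340]),None,fx=5,fy=5)
t=np.linspace(0,6.29,40)
x,y=.631,.062
for z,r in((.047,.0235),(env.state()['position'][2]+.013,.022)): cv2.polylines(im,[((w2px(s,np.c_[x+r*np.cos(t),y+r*np.sin(t),0*t+z])+.5-[230,190])*5).astype(np.int32)],False,(0,0,255),1)
cv2.imwrite('pics/e2.png',im)"
```

```text
pos [0.6315 0.0628 0.0943] q [-0.04  0.46  1.5  -0.    1.17  1.39] gap 0.042 F [ 0.1  0.4 -0.1] t 23.65
dr [-0.01 -0.07 -0.09] then dp mm [47.3  0.7  0.6] q6~ 1.52
```

View pics/e2.png

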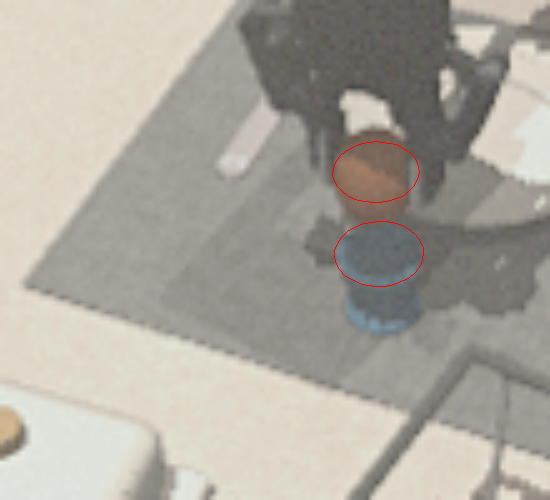

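The egg hangs upright above the cup (egg (376,172), cup rim (379,253)). Lowering.

Call:
play_rows --plan '[{"dr":[0,0,0],"dp":[15,0.7,0.6],"grip":1},{"dr":[0,0,0],"dp":[15,0,0],"grip":1},{"dr":[0,0,0],"dp":[8,0,0],"grip":1},{"dr":[0,0,0],"dp":[4,0,0],"grip":1},{"dr":[0,0,0],"dp":[2,0,0],"grip":1},{"dr":[0,0,0],"dp":[0,0,0],"grip":1},{"dr":[0,0,0],"dp":[0,0,0],"grip":1},{"dr":[0,0,0],"dp":[0,0,0],"grip":1}]'

```text
clock: 24.7
position: [0.6306, 0.0614, 0.0499]
tool_rot: [[0.0, 0.143, -0.99], [-0.001, -0.99, -0.143], [-1.0, 0.001, -0.0]]
wrist_force: [-1.4, 0.2, -0.3]
finger_gap: 0.0422
```

Call:
play_rows --plan '[{"dr":[0,0,0],"dp":[1.5,0,0],"grip":1},{"dr":[0,0,0],"dp":[0,0,0],"grip":1},{"dr":[0,0,0],"dp":[0,0,0],"grip":1}]'

```text
clock: 25.08
position: [0.6304, 0.0614, 0.0481]
tool_rot: [[-0.0, 0.143, -0.99], [-0.001, -0.99, -0.143], [-1.0, 0.001, 0.0]]
wrist_force: [0.1, -0.6, 0.2]
finger_gap: 0.0423
```

Call:
play_rows --plan '[{"dr":[0,0,0],"dp":[1.5,0,0],"grip":1},{"dr":[0,0,0],"dp":[0,0,0],"grip":1},{"dr":[0,0,0],"dp":[0,0,0],"grip":1}]'

```text
clock: 25.45
position: [0.6306, 0.0614, 0.047]
tool_rot: [[0.0, 0.143, -0.99], [-0.001, -0.99, -0.143], [-1.0, 0.001, -0.0]]
wrist_force: [-0.7, -0.0, 2.9]
finger_gap: 0.0425
```

Call:
play_rows --plan '[{"dr":[0,0,0],"dp":[1,0,0],"grip":1},{"dr":[0,0,0],"dp":[0,0,0],"grip":1},{"dr":[0,0,0],"dp":[0,0,0],"grip":1}]'

```text
clock: 25.82
position: [0.631, 0.0614, 0.0469]
tool_rot: [[0.001, 0.143, -0.99], [-0.001, -0.99, -0.143], [-1.0, 0.001, -0.001]]
wrist_force: [-3.2, 0.6, 7.8]
finger_gap: 0.0425
```

Call:
play_rows --plan '[{"dr":[0,0,0],"dp":[-1,0,0],"grip":1},{"dr":[0,0,0],"dp":[0,0,0],"grip":0.45},{"dr":[0,0,0],"dp":[0,0,0],"grip":0.35},{"dr":[0,0,0],"dp":[0,0,0],"grip":0.2},{"dr":[0,0,0],"dp":[0,0,0],"grip":0},{"dr":[0,0,0],"dp":[0,0,0],"grip":0},{"dr":[0,0,0],"dp":[0,0,0],"grip":0},{"dr":[0,0,0],"dp":[-15,0,0],"grip":0},{"dr":[0,0,0],"dp":[-30,0,0],"grip":0},{"dr":[0,0,0],"dp":[-40,0,0],"grip":0},{"dr":[0,0,0],"dp":[-20,0,0],"grip":0}]'

```text
clock: 27.2
position: [0.6323, 0.0615, 0.1556]
tool_rot: [[0.006, 0.143, -0.99], [-0.002, -0.99, -0.143], [-1.0, 0.002, -0.005]]
wrist_force: [0.1, 0.4, 0.3]
finger_gap: 0.085
```

```bash
python3 go.py .5361 .4478 .16 -61
```

```text
pos [0.6323 0.0615 0.1556] q [-0.04  0.39  1.46 -0.    1.28  1.39] gap 0.085 F [0.1 0.4 0.3] t 27.2
dr [-20.75  -0.28  -0.19] then dp mm [  -4.4 -384.5 -103.2] q6~ 1.76
```

Call:
play_rows --plan '[{"dr":[-7,0,0],"dp":[0,0,0],"grip":0},{"dr":[-7,0,0],"dp":[0,0,0],"grip":0},{"dr":[-6.8,0,0],"dp":[0,0,0],"grip":0},{"dr":[0,0,0],"dp":[0,-32,-8.6],"grip":0},{"dr":[0,0,0],"dp":[0,-32,-8.6],"grip":0},{"dr":[0,0,0],"dp":[0,-32,-8.6],"grip":0},{"dr":[0,0,0],"dp":[0,-32,-8.6],"grip":0},{"dr":[0,0,0],"dp":[0,-32,-8.6],"grip":0},{"dr":[0,0,0],"dp":[0,-32,-8.6],"grip":0},{"dr":[0,0,0],"dp":[0,-32,-8.6],"grip":0},{"dr":[0,0,0],"dp":[0,-32,-8.6],"grip":0},{"dr":[0,0,0],"dp":[0,-32,-8.6],"grip":0},{"dr":[0,0,0],"dp":[0,-32,-8.6],"grip":0},{"dr":[0,0,0],"dp":[0,-32,-8.6],"grip":0},{"dr":[0,0,0],"dp":[0,-32,-8.6],"grip":0},{"dr":[0,0,0],"dp":[0,0,0],"grip":0},{"dr":[0,0,0],"dp":[0,0,0],"grip":0}]'

```text
clock: 29.32
position: [0.534, 0.4468, 0.1508]
tool_rot: [[-0.001, 0.486, -0.874], [-0.002, -0.874, -0.486], [-1.0, 0.002, 0.002]]
wrist_force: [0.2, 0.1, 0.2]
finger_gap: 0.0854
```

```bash
python3 go.py .5361 .4478 .025 -61; python3 -c "
from go import *
g=lambda a:np.clip(255*(a/255.)**.6,0,255).astype(np.uint8)
s=snap('scene');im=cv2.resize(g(s['frame'][180:310,230:490]),None,fx=3,fy=3)
cv2.imwrite('pics/s1.png',im)"
```

```text
pos [0.534  0.4468 0.1508] q [ 0.57  0.53  1.28 -0.    1.33  1.64] gap 0.0854 F [0.2 0.1 0.2] t 29.325
dr [ 0.05  0.09 -0.1 ] then dp mm [ 1.258e+02  1.000e-01 -2.300e+00] q6~ 1.76
```

View pics/s1.png

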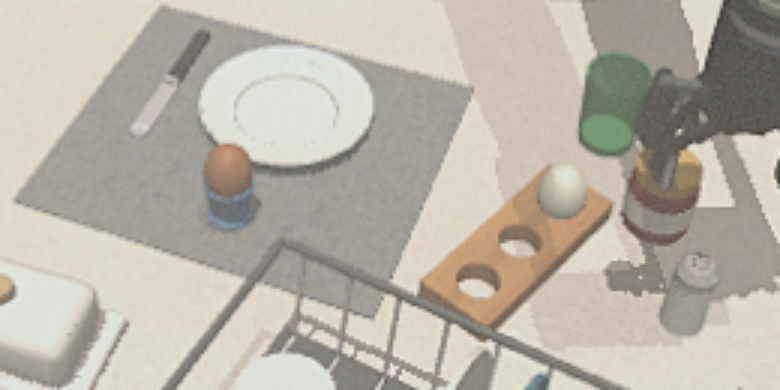

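The egg sits upright in the cup at (228,170), and the knife, plate and white egg are undisturbed. Now the salt.

Call:
play_rows --plan '[{"dr":[0,0,0],"dp":[30,0,-2.3],"grip":0},{"dr":[0,0,0],"dp":[30,0,0],"grip":0},{"dr":[0,0,0],"dp":[30,0,0],"grip":0},{"dr":[0,0,0],"dp":[22,0,0],"grip":0},{"dr":[0,0,0],"dp":[12,0,0],"grip":0},{"dr":[0,0,0],"dp":[4,0,0],"grip":0},{"dr":[0,0,0],"dp":[0,0,0],"grip":0.2},{"dr":[0,0,0],"dp":[0,0,0],"grip":0.4},{"dr":[0,0,0],"dp":[0,0,0],"grip":0.5},{"dr":[0,0,0],"dp":[0,0,0],"grip":0.6},{"dr":[0,0,0],"dp":[0,0,0],"grip":1},{"dr":[0,0,0],"dp":[0,0,0],"grip":1},{"dr":[0,0,0],"dp":[0,0,0],"grip":1},{"dr":[0,0,0],"dp":[0,0,0],"grip":1}]' --force 35

```text
clock: 31.12
position: [0.5368, 0.4488, 0.0242]
tool_rot: [[0.001, 0.485, -0.874], [-0.0, -0.874, -0.485], [-1.0, 0.001, -0.001]]
wrist_force: [-0.2, -0.2, 5.2]
finger_gap: 0.0349
```

Call:
play_rows --plan '[{"dr":[0,0,0],"dp":[-10,0,0],"grip":1},{"dr":[0,0,0],"dp":[-30,0,0],"grip":1},{"dr":[0,0,0],"dp":[-40,0,0],"grip":1},{"dr":[0,0,0],"dp":[-40,0,0],"grip":1},{"dr":[0,0,0],"dp":[0,0,0],"grip":1},{"dr":[0,0,0],"dp":[0,0,0],"grip":1}]'

```text
clock: 31.88
position: [0.5354, 0.4478, 0.1419]
tool_rot: [[-0.002, 0.485, -0.874], [-0.003, -0.874, -0.485], [-1.0, 0.001, 0.003]]
wrist_force: [0.5, -1.0, -1.1]
finger_gap: 0.0347
```

```bash
python3 go.py .6204 .1336 .14 8.26;python3 go.py .6204 .1336 .14 -20
```

```text
pos [0.5354 0.4478 0.1419] q [ 0.57  0.54  1.28 -0.    1.32  1.64] gap 0.0347 F [ 0.5 -1.  -1.1] t 31.875
dr [-6.922e+01  1.900e-01  4.000e-02] then dp mm [  1.9  39.  323.2] q6~ 0.07
pos [0.5354 0.4478 0.1419] q [ 0.57  0.54  1.28 -0.    1.32  1.64] gap 0.0347 F [ 0.5 -1.  -1.1] t 31.875
dr [-4.096e+01  1.900e-01 -1.000e-02] then dp mm [  1.9 187.3 266.2] q6~ 0.56
```

Call:
play_rows --plan '[{"dr":[-8.65,0,0],"dp":[0,0,0],"grip":1},{"dr":[-8.65,0,0],"dp":[0,0,0],"grip":1},{"dr":[-8.65,0,0],"dp":[0,0,0],"grip":1},{"dr":[-8.65,0,0],"dp":[0,0,0],"grip":1},{"dr":[-8.65,0,0],"dp":[0,0,0],"grip":1},{"dr":[-8.65,0,0],"dp":[0,0,0],"grip":1},{"dr":[-8.65,0,0],"dp":[0,0,0],"grip":1},{"dr":[-8.65,0,0],"dp":[0,0,0],"grip":1},{"dr":[0,0,0],"dp":[0,3.9,32.3],"grip":1},{"dr":[0,0,0],"dp":[0,3.9,32.3],"grip":1},{"dr":[0,0,0],"dp":[0,3.9,32.3],"grip":1},{"dr":[0,0,0],"dp":[0,3.9,32.3],"grip":1},{"dr":[0,0,0],"dp":[0,3.9,32.3],"grip":1},{"dr":[0,0,0],"dp":[0,3.9,32.3],"grip":1},{"dr":[0,0,0],"dp":[0,3.9,32.3],"grip":1},{"dr":[0,0,0],"dp":[0,3.9,32.3],"grip":1},{"dr":[0,0,0],"dp":[0,3.9,32.3],"grip":1},{"dr":[0,0,0],"dp":[0,3.9,32.3],"grip":1},{"dr":[0,0,0],"dp":[0,0,0],"grip":1},{"dr":[0,0,0],"dp":[0,0,0],"grip":1}]'

```text
clock: 34.38
position: [0.6197, 0.1345, 0.1415]
tool_rot: [[-0.004, 0.99, 0.143], [-0.001, 0.143, -0.99], [-1.0, -0.004, 0.0]]
wrist_force: [-0.3, 0.0, -1.2]
finger_gap: 0.0348
```

```bash
python3 go.py .6204 .1336 .030 8.26; python3 -c "
from go import *
g=lambda a:np.clip(255*(a/255.)**.6,0,255).astype(np.uint8)
s=snap('scene');im=cv2.resize(g(s['frame'][150:310,230:430]),None,fx=3,fy=3)
cv2.imwrite('pics/s2.png',im)"
```

```text
pos [0.6197 0.1345 0.1415] q [ 0.08  0.41  1.47 -0.    1.26 -0.07] gap 0.0348 F [-0.3  0.  -1.2] t 34.375
dr [-0.04  0.02  0.24] then dp mm [111.5   0.6   1. ] q6~ 0.07
```

View pics/s2.png

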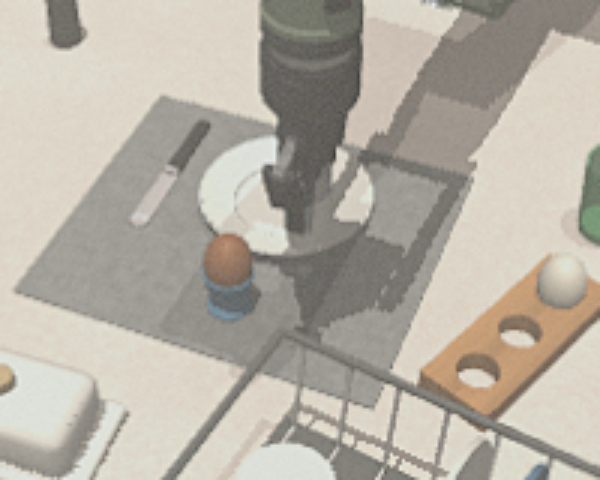

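```bash
python3 -c "
from go import *
s=snap('scene');p=w2px(s,np.array([[.6197,.1345,.1415],[.6197,.1345,.117],[.6197,.1345,.193]]));print(p)
g=lambda a:np.clip(255*(a/255.)**.45,0,255).astype(np.uint8)
im=cv2.resize(g(s['frame'][180:280,290:380]),None,fx=6,fy=6,interpolation=cv2.INTER_CUBIC)
for q in p: cv2.circle(im,tuple(((q+.5-[290,180])*6).astype(int)),3,(0,0,255),-1)
cv2.imwrite('pics/s3.png',im)"
```

```text
[[331.93569313 221.71294581]
 [331.77430181 228.79426299]
 [332.29013334 206.07333794]]
```

View pics/s3.png

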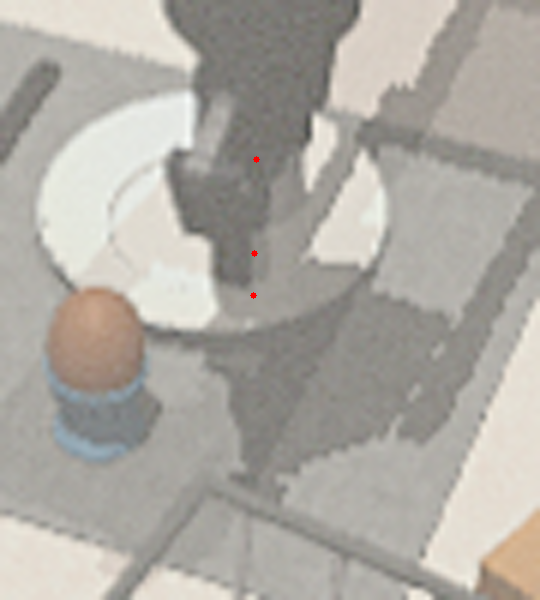

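The salt is held, its shaded body showing behind the front finger with its foot at about (255,315), upright. Lowering.

Call:
play_rows --plan '[{"dr":[0,0,0.2],"dp":[25,0.6,1],"grip":1},{"dr":[0,0,0],"dp":[30,0,0],"grip":1},{"dr":[0,0,0],"dp":[25,0,0],"grip":1},{"dr":[0,0,0],"dp":[18,0,0],"grip":1},{"dr":[0,0,0],"dp":[10,0,0],"grip":1},{"dr":[0,0,0],"dp":[2,0,0],"grip":1},{"dr":[0,0,0],"dp":[0,0,0],"grip":1},{"dr":[0,0,0],"dp":[0,0,0],"grip":1},{"dr":[0,0,0],"dp":[0,0,0],"grip":1}]'

```text
clock: 35.6
position: [0.6227, 0.1333, 0.0343]
tool_rot: [[0.005, 0.99, 0.143], [-0.001, 0.143, -0.99], [-1.0, 0.005, 0.001]]
wrist_force: [-0.5, 0.3, -0.7]
finger_gap: 0.0348
```

```bash
python3 go.py .6204 .1336 .0275 8.26
```

```text
pos [0.6227 0.1333 0.0343] q [ 0.08  0.54  1.52 -0.    1.07 -0.07] gap 0.0348 F [-0.5  0.3 -0.7] t 35.6
dr [-0.02  0.08 -0.26] then dp mm [ 6.8 -2.2 -0.6] q6~ 0.07
```

Call:
play_rows --plan '[{"dr":[0,0,-0.2],"dp":[4,-1.5,-0.5],"grip":1},{"dr":[0,0,0],"dp":[1.5,0,0],"grip":1},{"dr":[0,0,0],"dp":[0,0,0],"grip":1},{"dr":[0,0,0],"dp":[0,0,0],"grip":1}]'

```text
clock: 36.1
position: [0.6206, 0.1336, 0.0279]
tool_rot: [[-0.0, 0.99, 0.143], [-0.001, 0.143, -0.99], [-1.0, -0.0, 0.001]]
wrist_force: [-0.3, -0.2, -1.2]
finger_gap: 0.0348
```

Call:
play_rows --plan '[{"dr":[0,0,0],"dp":[1,0,0],"grip":1},{"dr":[0,0,0],"dp":[0,0,0],"grip":1},{"dr":[0,0,0],"dp":[0,0,0],"grip":1}]'

```text
clock: 36.48
position: [0.6208, 0.1336, 0.0272]
tool_rot: [[0.0, 0.99, 0.143], [-0.001, 0.143, -0.99], [-1.0, 0.0, 0.001]]
wrist_force: [0.3, 1.1, 0.8]
finger_gap: 0.0349
```

Contact. Release and lift.

Call:
play_rows --plan '[{"dr":[0,0,0],"dp":[0,0,0],"grip":0.55},{"dr":[0,0,0],"dp":[0,0,0],"grip":0.45},{"dr":[0,0,0],"dp":[0,0,0],"grip":0.3},{"dr":[0,0,0],"dp":[0,0,0],"grip":0.1},{"dr":[0,0,0],"dp":[0,0,0],"grip":0.1},{"dr":[0,0,0],"dp":[0,0,0],"grip":0.1},{"dr":[0,0,0],"dp":[-15,0,0],"grip":0.1},{"dr":[0,0,0],"dp":[-40,0,0],"grip":0.1},{"dr":[0,0,0],"dp":[-50,0,0],"grip":0.1},{"dr":[0,0,0],"dp":[-30,0,0],"grip":0},{"dr":[0,0,0],"dp":[0,0,0],"grip":0}]'

```text
clock: 37.85
position: [0.6236, 0.1341, 0.1673]
tool_rot: [[0.009, 0.99, 0.143], [-0.001, 0.143, -0.99], [-1.0, 0.009, 0.002]]
wrist_force: [0.9, 0.9, 0.1]
finger_gap: 0.0856
```

```bash
python3 go.py .3618 .3213 .165 -46; python3 go.py .6487 -.0609 .165 8.26
```

```text
pos [0.6236 0.1341 0.1673] q [ 0.08  0.39  1.45 -0.    1.3  -0.07] gap 0.0856 F [0.9 0.9 0.1] t 37.85
dr [54.24 -0.15 -0.53] then dp mm [   2.3 -316.5   58.3] q6~ 1.53
pos [0.6236 0.1341 0.1673] q [ 0.08  0.39  1.45 -0.    1.3  -0.07] gap 0.0856 F [0.9 0.9 0.1] t 37.85
dr [-0.02  0.11 -0.52] then dp mm [  2.3  -3.2 196.6] q6~ -0.24
```

Call:
play_rows --plan '[{"dr":[9.05,0,0],"dp":[0,0,0],"grip":0},{"dr":[9.05,0,0],"dp":[0,0,0],"grip":0},{"dr":[9.05,0,0],"dp":[0,0,0],"grip":0},{"dr":[9.05,0,0],"dp":[0,0,0],"grip":0},{"dr":[9.05,0,0],"dp":[0,0,0],"grip":0},{"dr":[9.05,0,0],"dp":[0,0,0],"grip":0},{"dr":[0,0,0],"dp":[0,-31.6,5.8],"grip":0},{"dr":[0,0,0],"dp":[0,-31.6,5.8],"grip":0},{"dr":[0,0,0],"dp":[0,-31.6,5.8],"grip":0},{"dr":[0,0,0],"dp":[0,-31.6,5.8],"grip":0},{"dr":[0,0,0],"dp":[0,-31.6,5.8],"grip":0},{"dr":[0,0,0],"dp":[0,-31.6,5.8],"grip":0},{"dr":[0,0,0],"dp":[0,-31.6,5.8],"grip":0},{"dr":[0,0,0],"dp":[0,-31.6,5.8],"grip":0},{"dr":[0,0,0],"dp":[0,-31.6,5.8],"grip":0},{"dr":[0,0,0],"dp":[0,-31.6,5.8],"grip":0},{"dr":[0,0,0],"dp":[0,0,0],"grip":0},{"dr":[0,0,0],"dp":[0,0,0],"grip":0}]'

```text
clock: 40.1
position: [0.3595, 0.3207, 0.1612]
tool_rot: [[-0.001, 0.694, -0.72], [-0.002, -0.72, -0.694], [-1.0, 0.001, 0.002]]
wrist_force: [-0.0, 0.8, -0.2]
finger_gap: 0.0854
```

```bash
python3 go.py .3618 .3213 .03 -46; python3 -c "
from go import *
g=lambda a:np.clip(255*(a/255.)**.6,0,255).astype(np.uint8)
t=np.linspace(0,6.29,40)
s=snap('scene');im=g(s['frame'])
D=[(*mat(.1385,.0725),.079,.0165),(*mat(.1385,.0725),.003,.019),(*mat(.1385,0),.003,.021),(.3618,.3213,.085,.031),(.3618,.3213,0,.027)]
im=cv2.resize(im[160:310,230:490],None,fx=3,fy=3)
for x,y,z,r in D: cv2.polylines(im,[((w2px(s,np.c_[x+r*np.cos(t),y+r*np.sin(t),0*t+z])+.5-[230,160])*3).astype(np.int32)],False,(0,0,255),1)
cv2.imwrite('pics/t1.png',im)"
```

```text
pos [0.3595 0.3207 0.1612] q [ 0.55  0.08  1.84 -0.    1.22  1.35] gap 0.0854 F [-0.   0.8 -0.2] t 40.1
dr [-0.04  0.11 -0.07] then dp mm [131.2   1.2  -2.1] q6~ 1.53
```

View pics/t1.png

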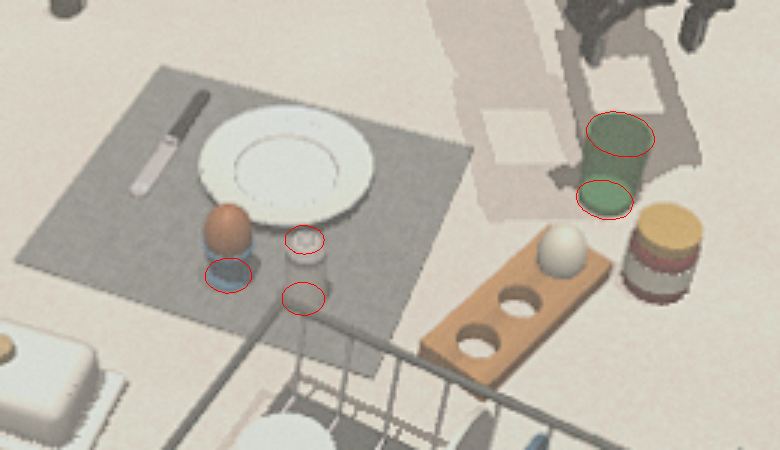

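The salt stands upright on its target (foot (303,298)), and the tumbler matches its estimate within about 3 mm. Gripping the tumbler.

Call:
play_rows --plan '[{"dr":[0,0,0],"dp":[30,1.2,-2.1],"grip":0},{"dr":[0,0,0],"dp":[30,0,0],"grip":0},{"dr":[0,0,0],"dp":[30,0,0],"grip":0},{"dr":[0,0,0],"dp":[22,0,0],"grip":0},{"dr":[0,0,0],"dp":[14,0,0],"grip":0},{"dr":[0,0,0],"dp":[4,0,0],"grip":0},{"dr":[0,0,0],"dp":[0,0,0],"grip":0.1},{"dr":[0,0,0],"dp":[0,0,0],"grip":0.2},{"dr":[0,0,0],"dp":[0,0,0],"grip":0.3},{"dr":[0,0,0],"dp":[0,0,0],"grip":0.5},{"dr":[0,0,0],"dp":[0,0,0],"grip":1},{"dr":[0,0,0],"dp":[0,0,0],"grip":1},{"dr":[0,0,0],"dp":[0,0,0],"grip":1}]' --force 35

```text
clock: 41.78
position: [0.3625, 0.3221, 0.0331]
tool_rot: [[0.001, 0.694, -0.72], [-0.0, -0.72, -0.694], [-1.0, 0.001, -0.001]]
wrist_force: [-1.1, -1.1, 5.2]
finger_gap: 0.0591
```

Call:
play_rows --plan '[{"dr":[0,0,0],"dp":[-10,0,0],"grip":1},{"dr":[0,0,0],"dp":[-30,0,0],"grip":1},{"dr":[0,0,0],"dp":[-40,0,0],"grip":1},{"dr":[0,0,0],"dp":[-40,0,0],"grip":1},{"dr":[0,0,0],"dp":[0,0,0],"grip":1},{"dr":[0,0,0],"dp":[0,0,0],"grip":1}]'

```text
clock: 42.52
position: [0.3611, 0.3212, 0.1511]
tool_rot: [[-0.001, 0.694, -0.72], [-0.002, -0.72, -0.694], [-1.0, 0.001, 0.002]]
wrist_force: [-1.1, 0.8, -2.4]
finger_gap: 0.0591
```

```bash
python3 go.py .52 -.08 .16 8.26; python3 go.py .6487 -.0609 .15 8.26
```

```text
pos [0.3611 0.3212 0.1511] q [ 0.55  0.1   1.84 -0.    1.2   1.35] gap 0.0591 F [-1.1  0.8 -2.4] t 42.525
dr [-5.431e+01  1.400e-01  4.000e-02] then dp mm [ -8.9  99.7 419.8] q6~ -0.3
pos [0.3611 0.3212 0.1511] q [ 0.55  0.1   1.84 -0.    1.2   1.35] gap 0.0591 F [-1.1  0.8 -2.4] t 42.525
dr [-5.431e+01  1.400e-01  4.000e-02] then dp mm [  1.1 229.8 419.4] q6~ -0.24
```

Call:
play_rows --plan '[{"dr":[-9.05,0,0],"dp":[-2,0,0],"grip":1},{"dr":[-9.05,0,0],"dp":[-2,0,0],"grip":1},{"dr":[-9.05,0,0],"dp":[-2,0,0],"grip":1},{"dr":[-9.05,0,0],"dp":[-2,0,0],"grip":1},{"dr":[-9.05,0,0],"dp":[-2,0,0],"grip":1},{"dr":[-9.05,0,0],"dp":[0,0,0],"grip":1},{"dr":[0,0,0],"dp":[0,19.2,35],"grip":1},{"dr":[0,0,0],"dp":[0,19.2,35],"grip":1},{"dr":[0,0,0],"dp":[0,19.2,35],"grip":1},{"dr":[0,0,0],"dp":[0,19.2,35],"grip":1},{"dr":[0,0,0],"dp":[0,19.2,35],"grip":1},{"dr":[0,0,0],"dp":[0,19.2,35],"grip":1},{"dr":[0,0,0],"dp":[0,19.2,35],"grip":1},{"dr":[0,0,0],"dp":[0,19.2,35],"grip":1},{"dr":[0,0,0],"dp":[0,19.2,35],"grip":1},{"dr":[0,0,0],"dp":[0,19.2,35],"grip":1},{"dr":[0,0,0],"dp":[0,19.2,35],"grip":1},{"dr":[0,0,0],"dp":[0,19.2,35],"grip":1},{"dr":[0,0,0],"dp":[0,0,0],"grip":1},{"dr":[0,0,0],"dp":[0,0,0],"grip":1}]'

```text
clock: 45.02
position: [0.6483, -0.0603, 0.1596]
tool_rot: [[-0.005, 0.99, 0.143], [0.0, 0.143, -0.99], [-1.0, -0.005, -0.001]]
wrist_force: [0.1, 0.3, -1.9]
finger_gap: 0.0593
```

```bash
python3 go.py .6487 -.0609 .040 8.26
```

```text
pos [ 0.6483 -0.0603  0.1596] q [-0.23  0.43  1.41 -0.    1.31 -0.37] gap 0.0593 F [ 0.1  0.3 -1.9] t 45.025
dr [-0.03 -0.06  0.29] then dp mm [119.6   0.3   0.6] q6~ -0.24
```

Call:
play_rows --plan '[{"dr":[0,0,0],"dp":[30,0,0.6],"grip":1},{"dr":[0,0,0],"dp":[30,0,0],"grip":1},{"dr":[0,0,0],"dp":[25,0,0],"grip":1},{"dr":[0,0,0],"dp":[18,0,0],"grip":1},{"dr":[0,0,0],"dp":[9,0,0],"grip":1},{"dr":[0,0,0],"dp":[0,0,0],"grip":1},{"dr":[0,0,0],"dp":[0,0,0],"grip":1},{"dr":[0,0,0],"dp":[0,0,0],"grip":1}]'

```text
clock: 46.02
position: [0.6511, -0.0619, 0.0515]
tool_rot: [[0.002, 0.99, 0.143], [-0.002, 0.143, -0.99], [-1.0, 0.002, 0.002]]
wrist_force: [0.5, 0.6, -2.7]
finger_gap: 0.0585
```

```bash
python3 go.py .6487 -.0609 .037 8.26
```

```text
pos [ 0.6511 -0.0619  0.0515] q [-0.23  0.55  1.47 -0.    1.12 -0.37] gap 0.0585 F [ 0.5  0.6 -2.7] t 46.025
dr [-0.02  0.12 -0.1 ] then dp mm [14.5 -2.3 -1.4] q6~ -0.24
```

Call:
play_rows --plan '[{"dr":[0,0,0],"dp":[8,-1.5,-1],"grip":1},{"dr":[0,0,0],"dp":[4,0,0],"grip":1},{"dr":[0,0,0],"dp":[0,0,0],"grip":1},{"dr":[0,0,0],"dp":[0,0,0],"grip":1},{"dr":[0,0,0],"dp":[1,0,0],"grip":1},{"dr":[0,0,0],"dp":[0,0,0],"grip":1},{"dr":[0,0,0],"dp":[0,0,0],"grip":1}]'

```text
clock: 46.9
position: [0.6486, -0.0609, 0.0373]
tool_rot: [[-0.0, 0.99, 0.143], [-0.001, 0.143, -0.99], [-1.0, -0.0, 0.001]]
wrist_force: [-0.7, 0.0, -1.0]
finger_gap: 0.0589
```

Call:
play_rows --plan '[{"dr":[0,0,0],"dp":[1,0,0],"grip":1},{"dr":[0,0,0],"dp":[0,0,0],"grip":1},{"dr":[0,0,0],"dp":[0,0,0],"grip":1}]'

```text
clock: 47.28
position: [0.6485, -0.0609, 0.0362]
tool_rot: [[-0.0, 0.99, 0.143], [-0.001, 0.143, -0.99], [-1.0, -0.0, 0.001]]
wrist_force: [-0.2, 0.0, -1.5]
finger_gap: 0.059
```

Call:
play_rows --plan '[{"dr":[0,0,0],"dp":[1,0,0],"grip":1},{"dr":[0,0,0],"dp":[0,0,0],"grip":1},{"dr":[0,0,0],"dp":[0,0,0],"grip":1}]'

```text
clock: 47.65
position: [0.6486, -0.0608, 0.0361]
tool_rot: [[-0.0, 0.99, 0.143], [-0.001, 0.143, -0.99], [-1.0, -0.0, 0.001]]
wrist_force: [-3.9, 0.7, 5.8]
finger_gap: 0.0585
```

Call:
play_rows --plan '[{"dr":[0,0,0],"dp":[-0.5,0,0],"grip":0.3},{"dr":[0,0,0],"dp":[0,0,0],"grip":0.2},{"dr":[0,0,0],"dp":[0,0,0],"grip":0.1},{"dr":[0,0,0],"dp":[0,0,0],"grip":0},{"dr":[0,0,0],"dp":[0,0,0],"grip":0},{"dr":[0,0,0],"dp":[0,0,0],"grip":0},{"dr":[0,0,0],"dp":[-15,0,0],"grip":0},{"dr":[0,0,0],"dp":[-40,0,0],"grip":0},{"dr":[0,0,0],"dp":[-50,0,0],"grip":0},{"dr":[0,0,0],"dp":[-40,0,0],"grip":0},{"dr":[0,0,0],"dp":[0,-20,40],"grip":0},{"dr":[0,0,0],"dp":[0,-20,40],"grip":0},{"dr":[0,0,0],"dp":[0,-20,40],"grip":0},{"dr":[0,0,0],"dp":[0,-20,40],"grip":0},{"dr":[0,0,0],"dp":[0,-20,40],"grip":0},{"dr":[0,0,0],"dp":[0,-20,40],"grip":0},{"dr":[0,0,0],"dp":[0,-20,40],"grip":0},{"dr":[0,0,0],"dp":[0,-20,40],"grip":0},{"dr":[0,0,0],"dp":[0,0,0],"grip":0},{"dr":[0,0,0],"dp":[0,0,0],"grip":0}]'

```text
clock: 50.15
position: [0.5362, -0.4003, 0.182]
tool_rot: [[0.001, 0.99, 0.143], [-0.001, 0.143, -0.99], [-1.0, 0.0, 0.001]]
wrist_force: [-0.0, 0.7, -0.6]
finger_gap: 0.0853
```

```bash
python3 -c "
from go import *
g=lambda a:np.clip(255*(a/255.)**.6,0,255).astype(np.uint8)
t=np.linspace(0,6.29,60)
P=np.load('P.npy',allow_pickle=True).item()
T,S,Cu=mat(.1385,-.124),mat(.1385,.0725),mat(.1385,0)
D=[(*S,.079,.0165),(*S,.003,.019),(*Cu,.003,.021),(*T,.088,.031),(*T,.003,.027),(*C,.021,.085),(*Cu,.058,.022)]+[(*P['white'][:2],.037,.022),(*P['jam'][:2],.072,.031),(*P['pepper'][:2],.076,.0165)]
o=mat(.0035,-.124)
kn=np.array([[*(o+ex*a+ey*b),.006] for a,b in [(-.085,.0075),(.078,.0075),(.078,-.009),(-.085,-.0075),(-.085,.0075)]])
out=[]
for n,(u0,v0,u1,v1) in (('top',(140,100,470,265)),('scene',(210,145,470,275))):
    s=snap(n);k=800/(u1-u0) if n=='top' else 800/(u1-u0);k=min(k,2.42) if n=='top' else 3.07
    im=cv2.resize(g(s['frame'])[v0:v1,u0:u1],None,fx=k,fy=k,interpolation=cv2.INTER_CUBIC)
    pl=[np.c_[x+r*np.cos(t),y+r*np.sin(t),0*t+z] for x,y,z,r in D]+[kn]
    if n=='top':
        for q in pl: cv2.polylines(im,[((w2px(s,q)+.5-[u0,v0])*k).astype(np.int32)],False,(0,0,255),1)
    out.append(im)
w=max(i.shape[1] for i in out); out=[cv2.copyMakeBorder(i,0,0,0,w-i.shape[1],0) for i in out]
a=np.vstack(out);k=min(1,600/a.shape[0]);a=cv2.resize(a,None,fx=k,fy=k);print(a.shape,env.state()['clock'])
cv2.imwrite('pics/f1.png',a)"
```

```text
(600, 601, 3) 50.25
```

View pics/f1.png

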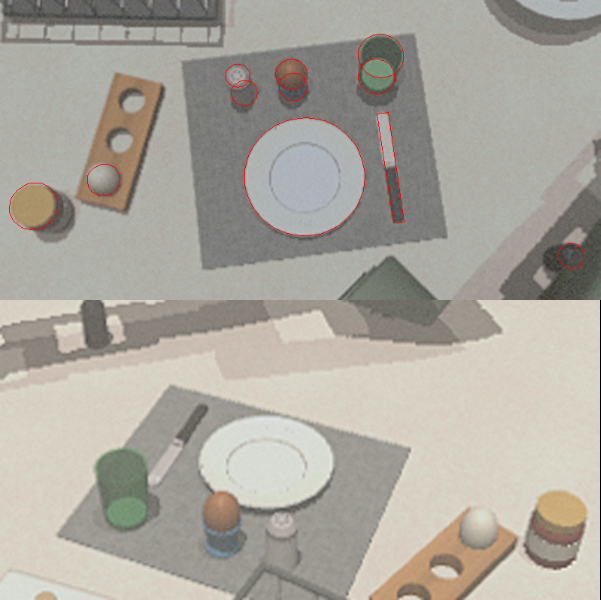

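Every object is on its overlay mark and upright: tumbler rim (381,57), egg (291,72), salt (238,77), knife (390,168). The plate, white egg, jam and pepper are where they started. Handing in.

```bash
python3 -c "
from bench import env
print(env.close_job())"
```

```text
the job is handed in; nothing more can be done
None
```

The breakfast place is laid and handed in at about 50 s of the 141 s allowed. I set the pieces down in the order you listed: knife, egg cup, brown egg into the cup, salt, tumbler.

In the last pictures, from both cameras with the arm clear, everything stands upright. In the top view each piece lies on the outline I drew for its target, to within about 2–3 mm. The knife's blade points away and lies parallel to the mat's side. The three gaps were laid out at 3 cm. The plate, pepper shaker, jam jar and white egg had not moved.

The wrist forces I read stayed below 9 N; I read them at the end of each move rather than continuously. No check failed or disagreed.

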